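# Clear the bench pile back to its holders

### The job

Someone has piled the ink jar, the tape roll, the steel bench block and the long tin on top of one another. Take the pile apart from the top and put each thing, upright, fully down in its own holder: the jar in the round cup, the roll over the spindle, the block flat in the square tray, the tin flat in the long tray. Set them down gently rather than dropping them, and leave the hammer and the bottle where they are.

Things in the scene. Friction and masses are not known exactly. Their poses are not given: they have to be found in the camera images.
- jar_mid (a point): Small round ink jar, amber with a white cap, 40 mm in diameter (cap 36 mm), 48 mm tall, about 0.09 kg; at the start it stands on top of the pile, on the tape roll. The point is its centre, 24 mm above its underside; z is its upright axis.
- roll_mid (a point): Black roll of tape lying flat: a ring of 60 mm outer diameter, 30 mm bore, 25 mm tall, about 0.07 kg; second from the top of the pile, on the steel block. The point is its centre (in the bore), 12.5 mm above its underside; z is the ring's axis.
- block_mid (a point): Solid steel bench block, 60 x 60 mm square and 20 mm thick, about 0.56 kg; third from the top, lying on the tin. The point is its centre, 10 mm above its underside; x and y are along its sides, z up.
- tin_mid (a point): Long closed tin of green-painted metal, 64 mm wide (its x) by 150 mm long (its y) by 30 mm tall, about 0.3 kg; the bottom of the pile, on the bench. The point is its centre, 15 mm above its underside; z up.
- jar_cup: Low round plywood cup fixed to the bench, for the jar: 72 mm outer diameter, 60 mm inner diameter, inner floor 6 mm above the bench, rim 16 mm above the bench. Origin at the centre of its underside, on the bench; z up.
- roll_stand: Plywood disc with an upright steel spindle in the middle, fixed to the bench, for the tape roll: disc 92 mm in diameter, its top 8 mm above the bench; spindle 10 mm in diameter, its tip 33 mm above the bench. Origin at the centre of its underside, on the bench; z along the spindle.
- block_tray: Square plywood tray fixed to the bench, for the steel block: inside 80 x 80 mm, walls 6 mm thick, inner floor 6 mm above the bench, rim 10 mm above the bench. Origin at the centre of its underside, on the bench; x and y along its sides, z up.
- tin_tray: Long plywood tray fixed to the bench, for the tin: inside 84 mm (its x) by 170 mm (its y), walls 6 mm thick, inner floor 6 mm above the bench, rim 10 mm above the bench. Origin at the centre of its underside, on the bench; z up.
- hammer: Hammer with a yellow handle lying on the bench at the left, about 0.3 m long; leave it alone. Origin at its underside; x is along the handle towards the head.
- bottle: White bottle with a white cap standing on the bench at the right, 60 mm in diameter, 150 mm tall; leave it alone. Origin at the centre of its underside.

How it is judged:
By the outcome, as a careful person would: the job done as asked, in the order asked, and still so for the second after the job is handed in, with the robot touching nothing.
It also fails if it takes over 99 s, if anything falls off the work surface, if the arm or the gripper's body presses on something with over 40 N, if the wrist force passes 120 N, or if a joint passes its speed limit or range.

### The arm

A 6-joint arm with a two-finger parallel gripper is mounted at the origin on the work surface. World frame = base frame: x ahead of the robot, y to its left, z up, the work surface at z = 0. Lengths are in m, angles in rad, forces in N, time in s.
With the tool pointing down it reaches from about 0.275 to 0.75 m from the base axis. Payload 10.2 kg.
Tool frame: the origin (TCP) lies on the centre line of the jaws, within the pads' length; the fingertips stand 14 mm ahead of it and the grasp point (between the pads) lies 5 mm behind it; z points along the fingers, y is the line along which they close (so a half turn about z gives the same grasp; the last joint's range is limited). The gripper opens to 85 mm and grips with 20 to 120 N. Pads are 22 mm wide; open, the fingers measure 114 mm over their backs; the gripper's body (76 mm by 85 mm) begins 54 mm behind the grasp point. The pads swing forward as they close: fully open they stand 13 mm farther back than shut.
Start: joints at [1.081, 0.313, 1.498, -0, 1.331, -0.223], TCP at [0.138, 0.506, 0.245] pointing down, gripper open.
Joint ranges: [-2.94, 2.94], [-0.97, 2.17], [0.19, 2.56], [-1.23, 4.37], [0.02, 3.11], [-2.88, 2.88]. Speed limits (rad/s): [2.39, 2.39, 3.01, 3.14, 3.14, 3.14].

### API

Orientations are given as a rotation vector (axis times angle).
In Python, from rig import * gives the robot as it stands. The module is installed in compiled form; this text tells all that it offers.
- The arm moves only by the tool jog_arm, never from a script. Its argument "deltas" is a list of rows, each a list of 2 entries, a list of its own where there are three numbers: the shift along the tool's x, y, z in m, then the turn, a rotation vector about the tool's x, y, z in degrees. In form: [[[tx, ty, tz], [rx, ry, rz]], ...]. A call has 1 to 12 rows; each row is the pose to reach, as a shift and turn from the pose commanded when the call began, along the tool's axes at that moment; what a row does not reach only later rows make up. A row lasts 1/10 s, in which the tool goes at most 50 mm and 8.59 degrees, less where a joint would pass 70% of its speed; a pose out of reach is approached as far as the arm can. A call with a gripper value outside its range is refused whole. "gripper" is the closure, from 0 (fully open) to 1 (shut), set as the call begins (left out, the last holds). The fingers move at their own pace and stop on an object; the grip force is fixed at half the most. Time passes only in rows, so rows that repeat a pose let the fingers close. It gives the time, the measured TCP pose, the force, the opening and the grip force at its end, in the units of the state.
- sense(): the state, without advancing time (a new reading comes with each control period).
- read_camera(name): name is "scene" or "top" or "wrist"; returns the picture (480x640x3 uint8, red, green, blue); there is no depth.
- camera_params(name): a dict with "fx", "fy", "cx", "cy" (pixels), "world_to_cam" (4x4, takes a point from world to camera coordinates). Camera axes: x right, y up, looking along -z (the intrinsics and any distortion apply to the point x, -y, -z); pixel columns grow to the right and rows downward; lengths in m; the calibration is good to about 2 mm. A picture is of the moment at which its call begins: read the wrist's pose just before it. camera_params takes no time and is no camera call; for the wrist camera it gives the pose at the moment of the call.
- hand_in(): hands the job in; it is judged then, once.
The state is a dict: "clock": time; "joint_positions": joint angles; "joint_vel": joint speeds; "tau": joint torques, N m; "ee_pos": TCP position; "tcp_rot": TCP orientation; "contact_force": force on the tool from outside, world axes, zero at the start; "moment": the same for the moment, N m; "gripper_width": finger opening in m; "gripper_force": force on a finger pad.
Only numpy, scipy, OpenCV 4.12 (cv2) and the standard library are available. Lean on these libraries where they do the work, as an engineer would, in place of code of your own. Each camera call takes 0.05 s, during which the arm holds its last target. There are 200 camera calls.

## Working session

There is one attempt and no reset: what is moved stays moved. The work goes in short steps, Python scripts to look and compute and a tool call to move; the robot and the scene stay as the last step left them, time stands still between calls to the robot, and variables do not carry over. Pictures are saved under pics/ and viewed, at most 14 in all, crops included, and the job is handed in when it is done.

Besides the shell and the picture viewer there is one more tool, called by a JSON object that holds its "op" and its "data", one argument or row to a line. jog_arm: Moves the arm, as the interface text tells. Its arguments: {"type":"object","properties":{"deltas":{"type":"array","items":{"type":"array"}},"gripper":{"type":"number"}},"required":["deltas"]}

```bash
mkdir -p pics
python3 - <<'E'
from rig import *
import cv2,numpy as np
s=sense(); print({k:np.round(v,3).tolist() for k,v in s.items()})
for n in ("scene","top"):
    cv2.imwrite(f"pics/{n}0.png",read_camera(n)[:,:,::-1])
    p=camera_params(n); print(n,{k:np.round(v,4).tolist() for k,v in p.items()})
print(camera_params("wrist"))
E
```

```text
{'clock': 0.0, 'joint_positions': [1.081, 0.313, 1.498, 0.0, 1.331, -0.223], 'joint_vel': [0.001, -0.0, 0.002, -0.001, -0.001, -0.0], 'tau': [0.0, -41.226, -25.975, -0.0, 0.004, -0.0], 'ee_pos': [0.138, 0.506, 0.245], 'tcp_rot': [-0.418, -3.113, 0.002], 'contact_force': [-0.532, 0.333, -0.113], 'moment': [-0.013, 0.039, 0.026], 'gripper_force': 0.0, 'gripper_width': 0.085}
scene {'fx': 500.3839, 'fy': 500.3839, 'cx': 315.2213, 'cy': 236.6172, 'world_to_cam': [[-0.4483, 0.8936, -0.0213, 0.262], [-0.6246, -0.2961, 0.7226, 0.3087], [0.6395, 0.3372, 0.6909, -1.4146], [0.0, 0.0, 0.0, 1.0]]}
top {'fx': 570.9906, 'fy': 570.9906, 'cx': 312.9284, 'cy': 242.9564, 'world_to_cam': [[0.0088, -0.9999, -0.0076, -0.0023], [0.9834, 0.0073, 0.1813, -0.566], [-0.1812, -0.0091, 0.9834, -1.3819], [0.0, 0.0, 0.0, 1.0]]}
{'fx': 341.19126852033213, 'fy': 341.19126852033213, 'cx': 322.89139919371473, 'cy': 240.5603644664571, 'world_to_cam': array([[ 2.62782650e-01,  9.64854615e-01, -9.22445397e-04,
        -5.24986061e-01],
       [-9.31245755e-01,  2.53378752e-01, -2.61878888e-01,
         3.36537264e-02],
       [-2.52441325e-01,  6.96762516e-02,  9.65100304e-01,
        -3.79048124e-01],
       [ 0.00000000e+00,  0.00000000e+00,  0.00000000e+00,
         1.00000000e+00]])}
```

View pics/top0.png

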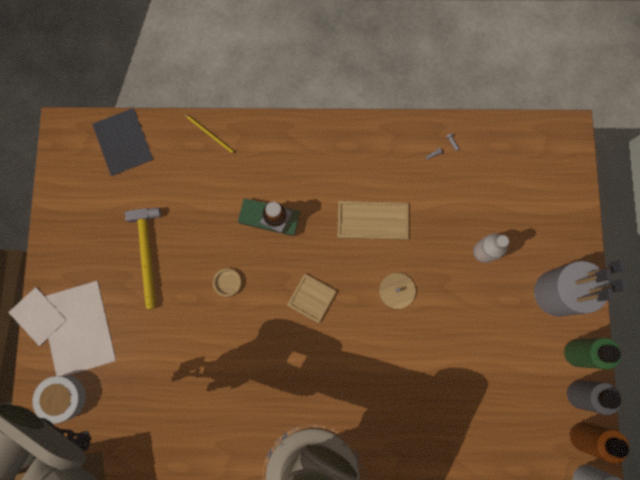

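View pics/scene0.png

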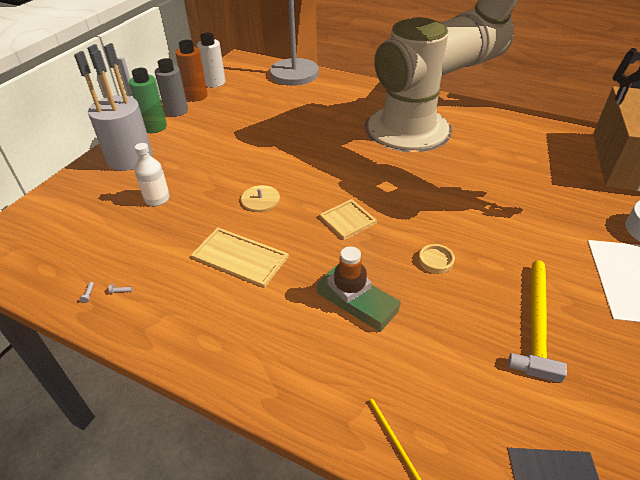

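The top view shows tin (269,217), jar cap (274,209), cup (228,283), block tray (312,298), tin tray (373,220), stand disc (397,291), hammer at left and bottle at (490,247). The scene view agrees: the jar sits on the roll, on the block, on the green tin.

```bash
cat > h.py <<'E'
from rig import *
import cv2,numpy as np
from scipy.spatial.transform import Rotation as R
def ray(P,uv,z):
    "pixel -> world point on plane z"
    W=np.array(P["world_to_cam"]);Rm,t=W[:3,:3],W[:3,3];c=-Rm.T@t
    d=Rm.T@np.array([(uv[0]-P["cx"])/P["fx"],-(uv[1]-P["cy"])/P["fy"],-1])
    return c+d*(z-c[2])/d[2]
def proj(P,X):
    X=np.atleast_2d(X);W=np.array(P["world_to_cam"]);c=X@W[:3,:3].T+W[:3,3]
    return np.c_[P["cx"]-P["fx"]*c[:,0]/c[:,2],P["cy"]+P["fy"]*c[:,1]/c[:,2]]
def tcp():
    s=sense();return np.array(s["ee_pos"]),R.from_rotvec(s["tcp_rot"])
def goto(p,yaw=None):
    "print jog shift/turn (tool axes) to TCP p pointing down, closing line (tool y) at world angle yaw deg (mod 180)"
    x,r=tcp();M=r.as_matrix();print("shift",np.round(M.T@(np.array(p)-x),4))
    if yaw is not None:
        for y in (yaw,yaw+180):
            a=np.radians(y);Y=np.array([np.cos(a),np.sin(a),0]);Z=np.array([0,0,-1.])
            T=np.c_[np.cross(Y,Z),Y,Z];print("turn",np.round(np.degrees(R.from_matrix(M.T@T).as_rotvec()),2))
E
python3 - <<'E'
from h import *
P=camera_params("top")
for n,uv,z in [("cup",(228,283),.016),("btray",(312,298),.01),("ttray",(373,220),.01),("stand",(397,291),.008),("tin",(269,217),.03),("cap",(274,209),.123),("bottle",(503,240),.15),("hamhead",(142,214),.02)]: print(n,np.round(ray(P,uv,z),3))
I=cv2.imread("pics/top0.png")[180:330,190:430]
cv2.imwrite("pics/topc.png",cv2.resize(I,None,fx=3.3,fy=3.3,interpolation=cv2.INTER_CUBIC))
x,r=tcp();print(np.round(r.as_matrix(),3))
P=camera_params("wrist");W=np.array(P["world_to_cam"]);c=-W[:3,:3].T@W[:3,3]
print("cam in tool",r.inv().apply(c-x),"axis in tool",r.inv().apply(-W[2,:3]))
E
```

```text
cup [0.467 0.218 0.016]
btray [0.432 0.004 0.01 ]
ttray [ 0.636 -0.153  0.01 ]
stand [ 0.451 -0.212  0.008]
tin [0.637 0.116 0.03 ]
cap [0.635 0.096 0.123]
bottle [ 0.558 -0.442  0.15 ]
hamhead [0.645 0.447 0.02 ]
[[-0.965  0.264 -0.001]
 [ 0.264  0.965 -0.001]
 [ 0.    -0.001 -1.   ]]
cam in tool [ 0.06723728  0.0003375  -0.12930174] axis in tool [-2.62129083e-01  3.71075362e-04  9.65032749e-01]
```

View pics/topc.png

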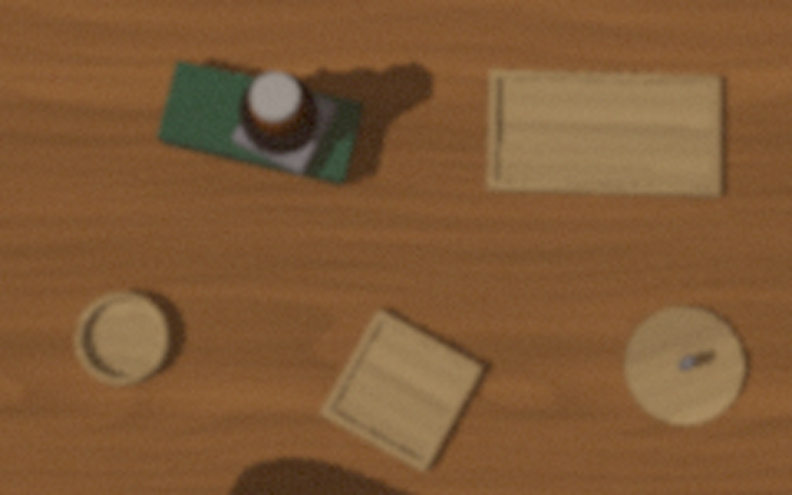

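The enlarged crop shows the tin turned about 12°, with block and block tray both turned about 27°. The tin tray is nearly square to the bench. Next is a wrist look from a central pose.

{"op": "jog_arm", "data": {
  "deltas": [
    [[-0.02,-0.012,0],[0,0,0]],
    [[-0.51,-0.302,-0.035],[0,0,0]],
    [[-0.51,-0.302,-0.035],[0,0,0]],
    [[-0.51,-0.302,-0.035],[0,0,0]],
    [[-0.51,-0.302,-0.035],[0,0,0]],
    [[-0.51,-0.302,-0.035],[0,0,0]],
    [[-0.51,-0.302,-0.035],[0,0,0]],
    [[-0.51,-0.302,-0.035],[0,0,0]],
    [[-0.51,-0.302,-0.035],[0,0,0]],
    [[-0.51,-0.302,-0.035],[0,0,0]],
    [[-0.51,-0.302,-0.035],[0,0,0]],
    [[-0.51,-0.302,-0.035],[0,0,0]]
  ]
}}

```text
clock: 1.3
ee_pos: [0.5376, 0.0935, 0.2789]
tcp_rot: [-0.418, -3.113, -0.0]
contact_force: [0.8, 1.2, 0.5]
gripper_width: 0.0857
gripper_force: 0.0
```

{"op": "jog_arm", "data": {
  "deltas": [
    [[-0.02,-0.012,-0.001],[0,0,0]],
    [[-0.02,-0.012,-0.001],[0,0,0]],
    [[-0.02,-0.012,-0.001],[0,0,0]]
  ]
}}

```text
clock: 1.6
ee_pos: [0.5524, 0.0786, 0.2795]
tcp_rot: [-0.418, -3.112, -0.0]
contact_force: [-0.3, 0.1, 0.1]
gripper_width: 0.0852
gripper_force: 0.0
```

Run:
```python
from h import *
import json
x,r=tcp();print(sense()["clock"],x,np.round(r.as_matrix(),3).tolist())
P=camera_params("wrist");I=read_camera("wrist")[:,:,::-1];cv2.imwrite("pics/w1.png",I)
json.dump({k:np.array(v).tolist() for k,v in P.items()},open("w1.json","w"))
```

```text
1.6 [0.55236641 0.07858412 0.27950648] [[-0.964, 0.264, -0.001], [0.264, 0.964, 0.0], [0.001, -0.0, -1.0]]
```

View pics/w1.png

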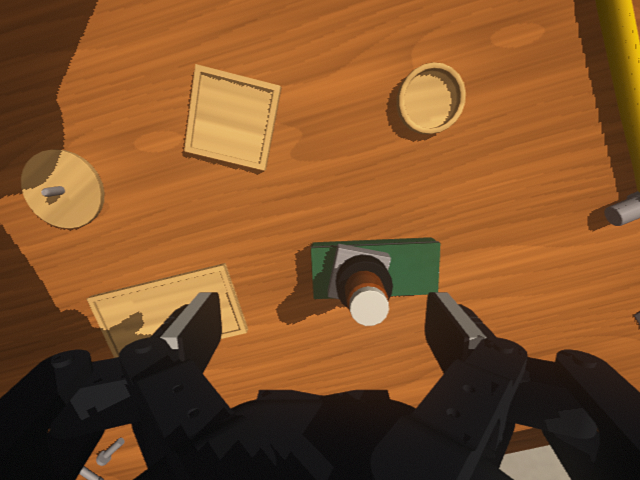

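The wrist view shows cup rim centre (433,97), block tray corners (196,66), (280,86), (264,171), (184,152), and disc centre (62,190). Also visible are tin tray corners (229,264), (246,333), (88,297), the cap at (370,307), and the tin top at (312,243)–(439,239).

```bash
cat > m.py <<'E'
from h import *
import json
Pw=json.load(open("w1.json"));Pt=camera_params("top")
t=lambda *a:[(190+x/3.3,180+y/3.3) for x,y in a]
def show(n,z,w,tp):
    for c,P,pts in (("w",Pw,w),("t",Pt,t(*tp))):
        X=np.array([ray(P,p,z)[:2] for p in pts])
        if len(X)==1: print(n,c,np.round(X[0],4)); continue
        e=X[1:]-X[:-1]; print(n,c,np.round(X.mean(0),4),"len",np.round(np.linalg.norm(e,axis=1),3),"ang",np.round(np.degrees(np.arctan2(e[:,1],e[:,0]))%90,1))
show("cup",.016,[(433,97)],[(123,337)])
show("stand",.008,[(62,190)],[(685,366)])
show("cap",.123,[(370,307)],[(274,98)])
show("btray",.01,[(196,66),(280,86),(264,170),(184,152)],[(384,310),(490,365),(430,470),(322,410)])
show("ttray",.01,[(229,264),(246,333),(106,362),(88,297)],[(488,70),(723,76),(721,194),(487,190)])
show("tin",.03,[(312,243),(439,239),(439,293),(314,298)],[(178,62),(362,102),(343,183),(160,140)])
E
python3 m.py
```

```text
cup w [0.4676 0.2245]
cup t [0.4697 0.2198]
stand w [ 0.4528 -0.2102]
stand t [ 0.4516 -0.2139]
cap w [0.6345 0.1014]
cap t [0.6337 0.0986]
btray w [0.4317 0.0068] len [0.091 0.091 0.092] ang [62.3 61.3 62.2]
btray t [0.4323 0.0009] len [0.092 0.093 0.095] ang [62.9 60.4 61.6]
ttray w [ 0.6347 -0.1519] len [0.096 0.195 0.095] ang [83.9 87.6 79.1]
ttray t [ 0.6355 -0.1536] len [0.186 0.095 0.183] ang [88.9 87.8 89.4]
tin w [0.6363 0.1208] len [0.146 0.067 0.15 ] ang [76.6 79.8 77.2]
tin t [0.6375 0.1163] len [0.148 0.066 0.147] ang [77.8 77.9 77. ]
```

{"op": "jog_arm", "data": {
  "deltas": [
    [[-0.036,0.021,0.0],[0,0,0]],
    [[-0.073,0.042,0.03],[0,0,0]],
    [[-0.073,0.042,0.07],[0,0,0]],
    [[-0.073,0.042,0.1],[0,0,0]],
    [[-0.073,0.042,0.114],[0,0,0]],
    [[-0.073,0.042,0.114],[0,0,0]],
    [[-0.073,0.042,0.114],[0,0,0]],
    [[-0.073,0.042,0.114],[0,0,0]]
  ]
}}

```text
clock: 2.45
ee_pos: [0.6348, 0.0999, 0.1684]
tcp_rot: [0.417, 3.11, 0.001]
contact_force: [-0.3, 0.1, 0.1]
gripper_width: 0.0854
gripper_force: 0.0
```

```bash
cat >> h.py <<'E'
def blob(I,mask,name=None):
    n,l,st,c=cv2.connectedComponentsWithStats(mask.astype(np.uint8))
    i=1+np.argmax(st[1:,4]);return c[i],st[i]
E
python3 - <<'E'
from h import *
x,r=tcp();P=camera_params("wrist");I=read_camera("wrist")[:,:,::-1];cv2.imwrite("pics/w2.png",I)
h=cv2.cvtColor(I,cv2.COLOR_BGR2HSV); m=(h[...,1]<50)&(h[...,2]>170)
c,st=blob(I,m); print(x,c,st,ray(P,c,.123)); goto([*ray(P,c,.123)[:2],.103])
E
```

```text
[0.63478813 0.09992041 0.16836115] [323.08907015 273.93539967] [ 291  242   65   64 3065] [0.63416947 0.1006905  0.123     ]
shift [0.0009 0.0006 0.0651]
```

View pics/w2.png

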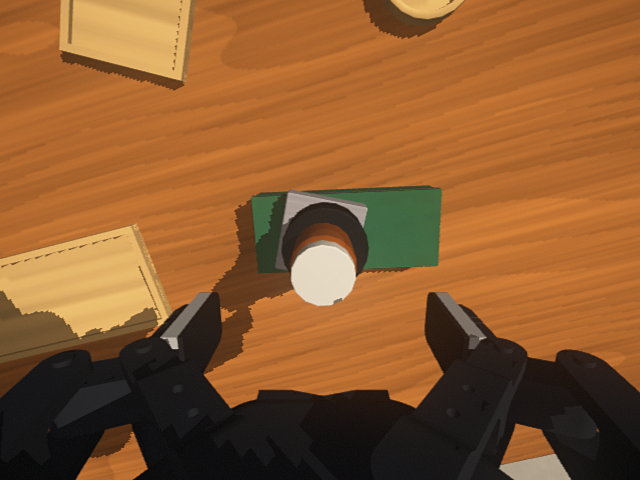

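The wrist view shows the cap at (323,274), centred between the open fingers. I go down and close.

{"op": "jog_arm", "data": {
  "deltas": [
    [[0.001,0.0005,0.02],[0,0,0]],
    [[0.001,0.0005,0.045],[0,0,0]],
    [[0.001,0.0005,0.06],[0,0,0]],
    [[0.001,0.0005,0.065],[0,0,0]],
    [[0.001,0.0005,0.065],[0,0,0]],
    [[0.001,0.0005,0.065],[0,0,0]],
    [[0.001,0.0005,0.065],[0,0,0]]
  ]
}}

```text
clock: 3.2
ee_pos: [0.6339, 0.1005, 0.1022]
tcp_rot: [0.417, 3.112, 0.0]
contact_force: [-0.6, 0.7, -0.5]
gripper_width: 0.0853
gripper_force: 0.0
```

{"op": "jog_arm", "data": {
  "deltas": [
    [[0,0,0],[0,0,0]],
    [[0,0,0],[0,0,0]],
    [[0,0,0],[0,0,0]],
    [[0,0,0],[0,0,0]],
    [[0,0,0],[0,0,0]],
    [[0,0,0],[0,0,0]],
    [[0,0,0],[0,0,0]],
    [[0,0,0],[0,0,0]]
  ],
  "gripper": 0.8
}}

```text
clock: 4.0
ee_pos: [0.6336, 0.1005, 0.1016]
tcp_rot: [0.418, 3.113, 0.0]
contact_force: [0.1, 0.3, 5.3]
gripper_width: 0.0382
gripper_force: 60.6
```

{"op": "jog_arm", "data": {
  "deltas": [
    [[0,0,-0.01],[0,0,0]],
    [[0,0,-0.03],[0,0,0]],
    [[0,0,-0.06],[0,0,0]],
    [[0.03,0.015,-0.075],[0,0,0]],
    [[0.06,0.035,-0.075],[0,0,0]],
    [[0.1,0.055,-0.075],[0,0,0]],
    [[0.125,0.07,-0.075],[0,0,0]],
    [[0.13,0.073,-0.075],[0,0,0]],
    [[0.13,0.073,-0.075],[0,0,0]],
    [[0.13,0.073,-0.075],[0,0,0]],
    [[0.13,0.073,-0.075],[0,0,0]]
  ]
}}

```text
clock: 5.1
ee_pos: [0.5279, 0.2043, 0.1759]
tcp_rot: [-0.42, -3.113, 0.0]
contact_force: [-0.5, 0.5, -0.9]
gripper_width: 0.0379
gripper_force: 60.3
```

```bash
cat >> h.py <<'E'
def snap(name):
    import json
    P=camera_params("wrist");I=read_camera("wrist")[:,:,::-1];cv2.imwrite(f"pics/{name}.png",I)
    json.dump({k:np.array(v).tolist() for k,v in P.items()},open(name+".json","w"));return P,I
def load(name):
    import json
    return json.load(open(name+".json"))
E
python3 - <<'E'
from h import *
snap("w3");print(tcp()[0])
E
```

```text
[0.527843   0.20431835 0.17581991]
```

View pics/w3.png

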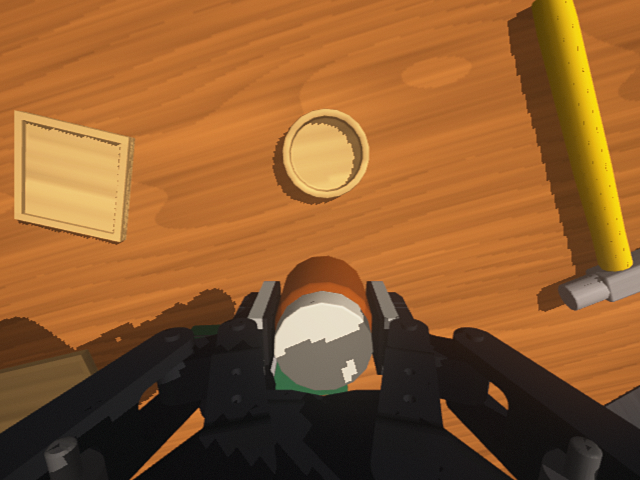

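The jar is held upright at (323,340) and the cup rim is centred at about (326,152).

Run:
```python
from h import *
P=load("w3");c=ray(P,(326,152),.016);print(c)
a=ray(P,(284,152),.016);b=ray(P,(369,152),.016);print(np.linalg.norm(a-b))
goto([*c[:2],.05],75)
for d in "bt","st": pass
print("btray c",ray(P,(72,175),.01))
```

```text
[0.46699611 0.22404011 0.016     ]
0.06974370914627602
shift [0.0639 0.0029 0.1258]
turn [-0.01 -0.01 -0.36]
turn [-2.0000e-02  2.0000e-02  1.7964e+02]
btray c [0.42823262 0.01035647 0.01      ]
```

{"op": "jog_arm", "data": {
  "deltas": [
    [[0.025,0.002,0.0],[0,0,0]],
    [[0.055,0.002,0.02],[0,0,0]],
    [[0.064,0.002,0.05],[0,0,0]],
    [[0.064,0.002,0.08],[0,0,0]],
    [[0.064,0.002,0.105],[0,0,0]],
    [[0.064,0.002,0.122],[0,0,0]],
    [[0.064,0.002,0.132],[0,0,0]],
    [[0.064,0.002,0.137],[0,0,0]],
    [[0.064,0.002,0.139],[0,0,0]],
    [[0.064,0.002,0.139],[0,0,0]]
  ]
}}

```text
clock: 6.15
ee_pos: [0.4664, 0.224, 0.0375]
tcp_rot: [0.418, 3.113, 0.0]
contact_force: [1.1, 0.1, -0.5]
gripper_width: 0.0377
gripper_force: 60.3
```

{"op": "jog_arm", "data": {
  "deltas": [
    [[0,0,0.001],[0,0,0]],
    [[0,0,0.002],[0,0,0]],
    [[0,0,0.003],[0,0,0]],
    [[0,0,0.003],[0,0,0]],
    [[0,0,0.003],[0,0,0]]
  ]
}}

```text
clock: 6.65
ee_pos: [0.466, 0.224, 0.0341]
tcp_rot: [0.418, 3.114, 0.0]
contact_force: [0.7, -0.7, -0.6]
gripper_width: 0.038
gripper_force: 60.3
```

{"op": "jog_arm", "data": {
  "deltas": [
    [[0,0,0.001],[0,0,0]],
    [[0,0,0.0015],[0,0,0]],
    [[0,0,0.0015],[0,0,0]],
    [[0,0,0.0015],[0,0,0]]
  ]
}}

```text
clock: 7.05
ee_pos: [0.466, 0.224, 0.0326]
tcp_rot: [-0.418, -3.114, 0.0]
contact_force: [-0.5, 0.2, 1.9]
gripper_width: 0.0382
gripper_force: 60.5
```

{"op": "jog_arm", "data": {
  "deltas": [
    [[0,0,0],[0,0,0]],
    [[0,0,0],[0,0,0]],
    [[0,0,0],[0,0,0]],
    [[0,0,0],[0,0,0]],
    [[0,0,0],[0,0,0]],
    [[0,0,-0.01],[0,0,0]],
    [[0,0,-0.04],[0,0,0]],
    [[0,0,-0.09],[0,0,0]],
    [[0,0,-0.13],[0,0,0]],
    [[0,0,-0.14],[0,0,0]],
    [[0,0,-0.14],[0,0,0]]
  ],
  "gripper": 0
}}

```text
clock: 8.15
ee_pos: [0.4665, 0.2241, 0.1743]
tcp_rot: [0.417, 3.11, 0.002]
contact_force: [-0.5, -0.3, 0.2]
gripper_width: 0.085
gripper_force: 0.0
```

Run:
```python
from h import *
snap("w4");print(tcp()[0],sense()["gripper_width"])
goto([.634,.100,.2],75)
```

```text
[0.46576528 0.22393086 0.17247798] 0.08539700422116246
shift [-0.195  -0.0752 -0.0275]
turn [ 0.    0.01 -0.29]
turn [ 1.0000e-02 -1.0000e-02  1.7971e+02]
```

View pics/w4.png

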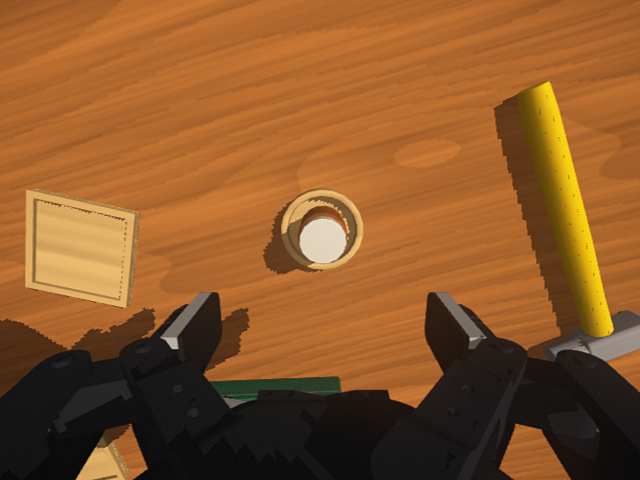

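The jar stands in the cup (cap at (323,240), rim centre (322,229)). Now back over the pile, turned to match the block.

{"op": "jog_arm", "data": {
  "deltas": [
    [[-0.03,-0.012,-0.005],[0,0,3]],
    [[-0.07,-0.027,-0.01],[0,0,8]],
    [[-0.11,-0.042,-0.01],[0,0,12.7]],
    [[-0.15,-0.058,-0.01],[0,0,12.7]],
    [[-0.185,-0.071,-0.01],[0,0,12.7]],
    [[-0.195,-0.075,-0.01],[0,0,12.7]],
    [[-0.195,-0.075,-0.01],[0,0,12.7]],
    [[-0.195,-0.075,-0.01],[0,0,12.7]],
    [[-0.195,-0.075,-0.01],[0,0,12.7]]
  ]
}}

```text
clock: 9.1
ee_pos: [0.6334, 0.1013, 0.1823]
tcp_rot: [-0.757, -3.048, 0.0]
contact_force: [-0.2, -0.8, 0.3]
gripper_width: 0.0851
gripper_force: 0.0
```

Run:
```python
from h import *
snap("w5");print(tcp()[0])
```

```text
[0.63350599 0.10128448 0.18257552]
```

View pics/w5.png

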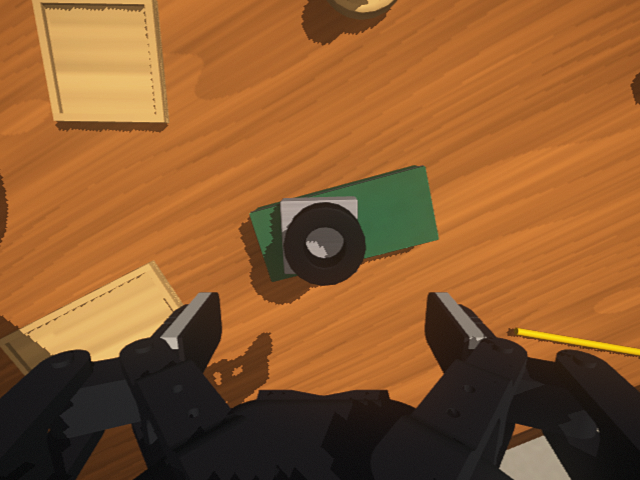

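The roll is centred at (325,243), spanning columns 284–366. The block's far edge runs (281,199)–(357,198), parallel to the picture rows, so the yaw matches.

Run:
```python
from h import *
P=load("w5");c=ray(P,(325,243),.075);print("roll",c,"dia",np.linalg.norm(ray(P,(284,243),.075)-ray(P,(366,243),.075)))
a,b=ray(P,(281,199.5),.05),ray(P,(357,198.5),.05);e=b-a;L=np.linalg.norm(e);e/=L;n=np.array([e[1],-e[0],0]);m=(a+b)/2
x,r=tcp();print(L,np.degrees(np.arctan2(e[1],e[0])),m+.03*n,m-.03*n, x)
goto([*c[:2],.068])
```

```text
roll [0.63298468 0.10344366 0.075     ] dia 0.05904421700936396
0.058467824260669175 62.89547736265058 [0.63266783 0.09894322 0.05      ] [0.57925722 0.12628013 0.05      ] [0.63350599 0.10128448 0.18257552]
shift [0.0014 0.0017 0.1146]
```

{"op": "jog_arm", "data": {
  "deltas": [
    [[0.0014,0.0015,0.02],[0,0,0]],
    [[0.0014,0.0015,0.06],[0,0,0]],
    [[0.0014,0.0015,0.09],[0,0,0]],
    [[0.0014,0.0015,0.107],[0,0,0]],
    [[0.0014,0.0015,0.113],[0,0,0]],
    [[0.0014,0.0015,0.113],[0,0,0]],
    [[0.0014,0.0015,0.113],[0,0,0]],
    [[0.0014,0.0015,0.113],[0,0,0]]
  ]
}}

```text
clock: 9.95
ee_pos: [0.6343, 0.1023, 0.0709]
tcp_rot: [0.759, 3.046, 0.001]
contact_force: [-0.2, 0.4, 0.4]
gripper_width: 0.0855
gripper_force: 0.0
```

{"op": "jog_arm", "data": {
  "deltas": [
    [[0,0,0],[0,0,0]],
    [[0,0,0],[0,0,0]],
    [[0,0,0],[0,0,0]],
    [[0,0,0],[0,0,0]],
    [[0,0,0],[0,0,0]],
    [[0,0,0],[0,0,0]],
    [[0,0,0],[0,0,0]]
  ],
  "gripper": 0.6
}}

```text
clock: 10.65
ee_pos: [0.6343, 0.1022, 0.0706]
tcp_rot: [0.759, 3.047, 0.001]
contact_force: [-1.1, -0.2, 6.0]
gripper_width: 0.0566
gripper_force: 64.3
```

{"op": "jog_arm", "data": {
  "deltas": [
    [[0,0,-0.005],[0,0,0]],
    [[0,0,-0.02],[0,0,0]],
    [[0,0,-0.05],[0,0,0]],
    [[-0.003,-0.02,-0.08],[0,0,0]],
    [[-0.008,-0.06,-0.1],[0,0,0]],
    [[-0.014,-0.105,-0.1],[0,0,0]],
    [[-0.02,-0.15,-0.1],[0,0,0]],
    [[-0.026,-0.195,-0.1],[0,0,0]],
    [[-0.032,-0.24,-0.1],[0,0,0]],
    [[-0.038,-0.285,-0.1],[0,0,0]],
    [[-0.044,-0.33,-0.1],[0,0,0]],
    [[-0.047,-0.355,-0.1],[0,0,0]]
  ]
}}

```text
clock: 11.85
ee_pos: [0.5075, -0.2363, 0.1707]
tcp_rot: [0.763, 3.047, -0.001]
contact_force: [1.0, 0.1, -0.6]
gripper_width: 0.057
gripper_force: 63.9
```

{"op": "jog_arm", "data": {
  "deltas": [
    [[0,-0.008,0],[0,0,0]],
    [[0,-0.008,0],[0,0,0]],
    [[0,-0.008,0],[0,0,0]],
    [[0,-0.008,0],[0,0,0]]
  ]
}}

```text
clock: 12.25
ee_pos: [0.5054, -0.2392, 0.1697]
tcp_rot: [0.757, 3.049, 0.0]
contact_force: [-0.1, 0.3, -0.4]
gripper_width: 0.0571
gripper_force: 64.0
```

Run:
```python
from h import *
snap("w6");print(tcp()[0])
```

```text
[ 0.50540281 -0.23926254  0.16966621]
```

View pics/w6.png

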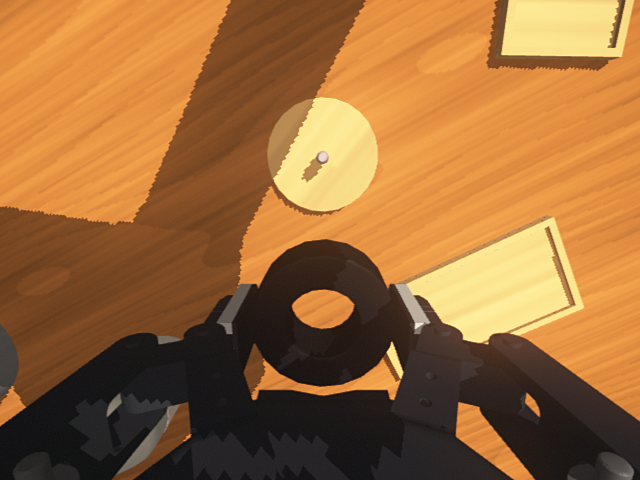

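The disc is centred at about (322,154) with the spindle tip at (323,157). The roll is held level, centred at column 324.

Run:
```python
from h import *
P=load("w6");d=ray(P,(322.5,153.5),.008);c=ray(P,(323,157),.033);print(d,c)
g=(d+c)/2; goto([g[0]+.0012,g[1]-.001,.0286]); x,r=tcp(); print(r.as_matrix()[:2,1])
```

```text
[ 0.44985883 -0.20988171  0.008     ] [ 0.45197461 -0.21055388  0.033     ]
shift [ 0.0602 -0.0002  0.1411]
[0.46778883 0.88384026]
```

{"op": "jog_arm", "data": {
  "deltas": [
    [[0.025,0,0],[0,0,0]],
    [[0.055,0,0.01],[0,0,0]],
    [[0.06,0,0.03],[0,0,0]],
    [[0.06,0,0.06],[0,0,0]],
    [[0.06,0,0.09],[0,0,0]],
    [[0.06,0,0.112],[0,0,0]],
    [[0.06,0,0.126],[0,0,0]],
    [[0.06,0,0.134],[0,0,0]],
    [[0.06,0,0.137],[0,0,0]],
    [[0.06,0,0.137],[0,0,0]],
    [[0.06,0,0.137],[0,0,0]]
  ]
}}

```text
clock: 13.4
ee_pos: [0.4523, -0.2124, 0.0332]
tcp_rot: [0.759, 3.047, -0.001]
contact_force: [0.0, -0.2, -0.9]
gripper_width: 0.057
gripper_force: 64.0
```

{"op": "jog_arm", "data": {
  "deltas": [
    [[0,0,0.001],[0,0,0]],
    [[0,0,0.002],[0,0,0]],
    [[0,0,0.003],[0,0,0]],
    [[0,0,0.003],[0,0,0]],
    [[0,0,0.003],[0,0,0]]
  ]
}}

```text
clock: 13.9
ee_pos: [0.452, -0.2123, 0.0296]
tcp_rot: [0.76, 3.048, -0.0]
contact_force: [-0.2, -0.6, -1.1]
gripper_width: 0.0568
gripper_force: 64.0
```

{"op": "jog_arm", "data": {
  "deltas": [
    [[0,0,0.0008],[0,0,0]],
    [[0,0,0.0015],[0,0,0]],
    [[0,0,0.0015],[0,0,0]],
    [[0,0,0.0015],[0,0,0]]
  ]
}}

```text
clock: 14.3
ee_pos: [0.452, -0.2123, 0.0286]
tcp_rot: [0.759, 3.048, -0.0]
contact_force: [-2.6, 0.6, 8.2]
gripper_width: 0.0568
gripper_force: 64.7
```

{"op": "jog_arm", "data": {
  "deltas": [
    [[0,0,0],[0,0,0]],
    [[0,0,0],[0,0,0]],
    [[0,0,0],[0,0,0]],
    [[0,0,0],[0,0,0]],
    [[0,0,-0.01],[0,0,0]],
    [[0,0,-0.04],[0,0,0]],
    [[0,0,-0.08],[0,0,0]],
    [[0,0,-0.12],[0,0,0]],
    [[0,0,-0.145],[0,0,0]],
    [[0,0,-0.145],[0,0,0]],
    [[0,0,-0.145],[0,0,0]]
  ],
  "gripper": 0
}}

```text
clock: 15.4
ee_pos: [0.4518, -0.2122, 0.1734]
tcp_rot: [0.759, 3.048, -0.0]
contact_force: [-0.3, 0.3, -1.0]
gripper_width: 0.0854
gripper_force: 0.0
```

Run:
```python
from h import *
snap("w7");print(tcp()[0]);goto([.6327,.099,.16])
```

```text
[ 0.45159142 -0.21194766  0.17255377]
shift [-0.014   0.3596  0.0126]
```

View pics/w7.png

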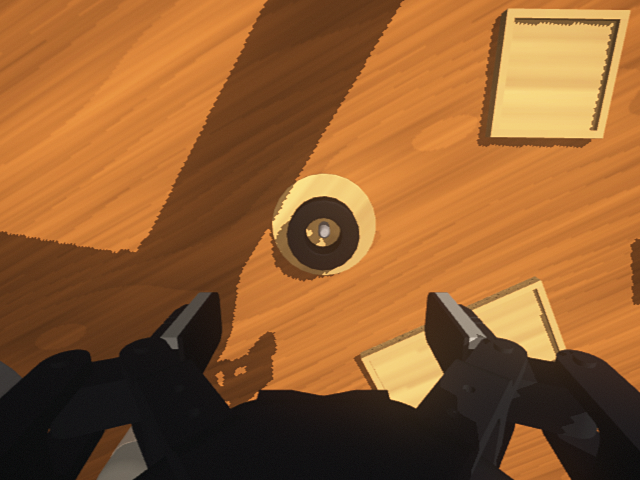

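The roll sits flat over the spindle, bore at (323,232) on the disc. Next comes the block, measured numerically from the picture.

{"op": "jog_arm", "data": {
  "deltas": [
    [[0,0.02,0],[0,0,0]],
    [[-0.014,0.36,0.0],[0,0,0]],
    [[-0.014,0.36,0.0],[0,0,0]],
    [[-0.014,0.36,0.0],[0,0,0]],
    [[-0.014,0.36,0.0],[0,0,0]],
    [[-0.014,0.36,0.0],[0,0,0]],
    [[-0.014,0.36,0.0],[0,0,0]],
    [[-0.014,0.36,0.0],[0,0,0]],
    [[-0.014,0.36,0.0],[0,0,0]],
    [[-0.014,0.36,0.0],[0,0,0]],
    [[-0.014,0.36,0.0],[0,0,0]],
    [[-0.014,0.36,0.0],[0,0,0]]
  ]
}}

```text
clock: 16.65
ee_pos: [0.6329, 0.0979, 0.1729]
tcp_rot: [-0.762, -3.047, 0.0]
contact_force: [-0.1, -0.1, 0.4]
gripper_width: 0.0853
gripper_force: 0.0
```

Run:
```python
from h import *
P,I=snap("w8");print(tcp()[0])
h=cv2.cvtColor(I,cv2.COLOR_BGR2HSV)
m=(h[...,1]<60)&(h[...,2]>60);m[290:]=0;m[:150]=0;m[:,:200]=0;m[:,420:]=0
n,l,st,c=cv2.connectedComponentsWithStats(m.astype(np.uint8));i=1+np.argmax(st[1:,4]);print(st[i])
b=cv2.minAreaRect(np.argwhere(l==i)[:,::-1].astype(np.float32));pts=cv2.boxPoints(b);print(b)
X=np.array([ray(P,p,.05) for p in pts]);e=np.diff(X,axis=0);print(X.mean(0),np.linalg.norm(e,axis=1),np.degrees(np.arctan2(e[:,1],e[:,0]))%90)
goto([*X.mean(0)[:2],.051])
cv2.imwrite("pics/w8c.png",cv2.resize(I[140:310,180:460],None,fx=2.5,fy=2.5))
```

```text
[0.63301017 0.09795991 0.17309923]
[ 282  181   86   96 6294]
((325.8643798828125, 228.83834838867188), (92.78823852539062, 85.75601959228516), 87.87889862060547)
[0.62808859 0.10317531 0.05      ] [0.06279567 0.0723435  0.06755167] [64.07396199 66.04854131 64.23428672]
shift [0.0068 0.0023 0.1221]
```

View pics/w8c.png

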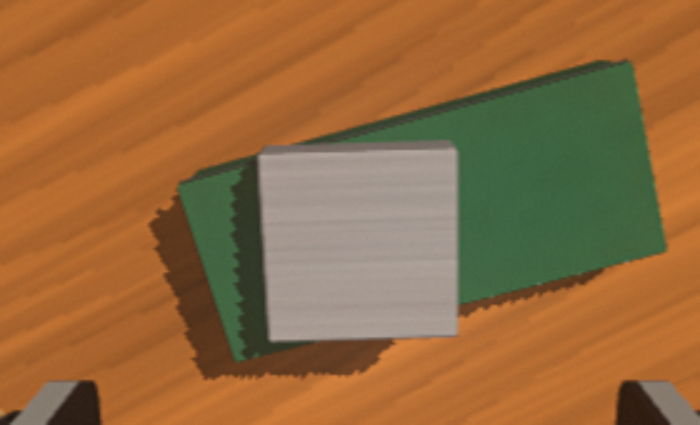

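The block's top face corners in the crop are (259,154), (457,150), (458,335), (270,341). The tin's are (180,184), (632,63), (666,248), (236,360).

Run:
```python
from h import *
P=load("w8");f=lambda a,z:np.array([ray(P,(180+u/2.5,140+v/2.5),z) for u,v in a])
for a,z in (([(259,154),(457,150),(458,335),(270,341)],.05),([(180,184),(632,63),(666,248),(236,360)],.03)):
    X=f(a,z);e=np.diff(np.r_[X,X[:1]],axis=0);print(X.mean(0),np.linalg.norm(e,axis=1),np.degrees(np.arctan2(e[:,1],e[:,0]))%90)
    goto([*X.mean(0)[:2],.051],62)
```

```text
[0.63351495 0.09903103 0.05      ] [0.05882788 0.05849183 0.05926942 0.05929976] [63.13576537 64.03352845 63.92187165 63.60004271]
shift [0.     0.0012 0.1221]
turn [-0.01 -0.01 -0.07]
turn [-2.0000e-02  2.0000e-02  1.7993e+02]
[0.63903091 0.1199404  0.03      ] [0.1481614  0.0619197  0.14892414 0.06317669] [76.95418567 77.20310738 77.43729542 76.51121126]
shift [0.005  0.0222 0.1221]
turn [-0.01 -0.01 -0.07]
turn [-2.0000e-02  2.0000e-02  1.7993e+02]
```

{"op": "jog_arm", "data": {
  "deltas": [
    [[0,0.0012,0.02],[0,0,-1.5]],
    [[0,0.0012,0.06],[0,0,-1.5]],
    [[0,0.0012,0.095],[0,0,-1.5]],
    [[0,0.0012,0.118],[0,0,-1.5]],
    [[0,0.0012,0.127],[0,0,-1.5]],
    [[0,0.0012,0.129],[0,0,-1.5]],
    [[0,0.0012,0.129],[0,0,-1.5]],
    [[0,0.0012,0.129],[0,0,-1.5]]
  ]
}}

```text
clock: 17.5
ee_pos: [0.6346, 0.1, 0.0456]
tcp_rot: [0.719, 3.056, 0.001]
contact_force: [-0.4, -0.3, 0.7]
gripper_width: 0.0854
gripper_force: 0.0
```

{"op": "jog_arm", "data": {
  "deltas": [
    [[0,0,0],[0,0,0]],
    [[0,0,0],[0,0,0]],
    [[0,0,0],[0,0,0]],
    [[0,0,0],[0,0,0]],
    [[0,0,0],[0,0,0]],
    [[0,0,0],[0,0,0]],
    [[0,0,0],[0,0,0]]
  ],
  "gripper": 0.6
}}

```text
clock: 18.2
ee_pos: [0.6342, 0.0999, 0.0453]
tcp_rot: [0.719, 3.057, -0.0]
contact_force: [-1.5, -1.1, 6.4]
gripper_width: 0.0583
gripper_force: 66.8
```

Run:
```python
from h import *
x,r=tcp();print(x,r.as_matrix()[:2,1]);goto([.432,.0045,.031],61.9)
```

```text
[0.63420969 0.09990696 0.04528504] [0.44580602 0.89512959]
shift [ 0.1385 -0.1755  0.0141]
turn [0.   0.08 1.63]
turn [-1.3000e-01  1.0000e-02 -1.7837e+02]
```

{"op": "jog_arm", "data": {
  "deltas": [
    [[0,0,-0.005],[0,0,0]],
    [[0,0,-0.015],[0,0,0]],
    [[0,0,-0.035],[0,0,0]],
    [[0.01,-0.02,-0.06],[0,0,0]],
    [[0.025,-0.055,-0.08],[0,0,0]],
    [[0.04,-0.095,-0.09],[0,0,0]],
    [[0.06,-0.135,-0.09],[0,0,0]],
    [[0.07,-0.165,-0.09],[0,0,0]],
    [[0.07,-0.175,-0.09],[0,0,0]],
    [[0.07,-0.175,-0.09],[0,0,0]],
    [[0.07,-0.175,-0.09],[0,0,0]],
    [[0.07,-0.175,-0.09],[0,0,0]]
  ]
}}

```text
clock: 19.4
ee_pos: [0.4937, -0.0246, 0.134]
tcp_rot: [0.718, 3.058, 0.0]
contact_force: [-0.9, 0.7, -6.5]
gripper_width: 0.0584
gripper_force: 67.1
```

Run:
```python
from h import *
for n,c in (("w7",[(508,9),(630,12),(602,138),(491,136)]),("w4",[(28,188),(139,210),(127,307),(26,287)])):
    X=np.array([ray(load(n),p,.01) for p in c]);e=np.diff(X,axis=0);print(n,X.mean(0),np.linalg.norm(e,axis=1),np.degrees(np.arctan2(e[:,1],e[:,0]))%90)
P,I=snap("w9");print(tcp()[0])
cv2.imwrite("pics/w9.png",I)
```

```text
w7 [0.43109497 0.00767833 0.01      ] [0.09204783 0.09077884 0.09144813] [60.84149066 61.08821659 61.08137662]
w4 [0.43045391 0.00906861 0.01      ] [0.09396476 0.09559003 0.092496  ] [63.07004808 59.93361121 62.05751147]
[ 0.49357162 -0.0245942   0.13391965]
```

View pics/w9.png

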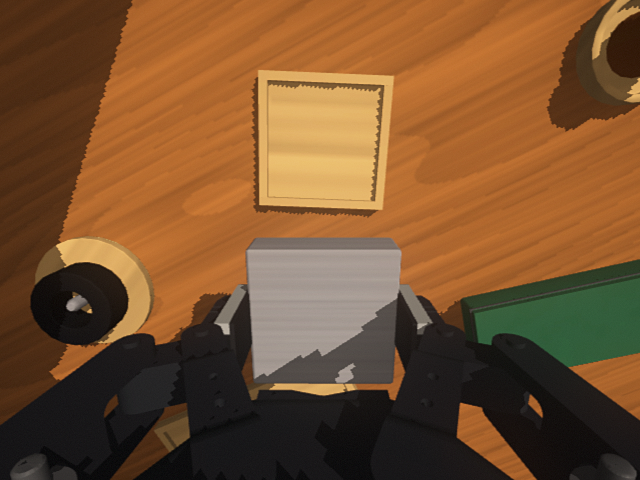

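The block is held level between the pads. The tray's outer corners are (258,71), (393,76), (381,210), (259,204).

Run:
```python
from h import *
P=load("w9");X=np.array([ray(P,p,.01) for p in [(258,71),(393,76),(381,210),(259,204)]]);e=np.diff(X,axis=0);print(X.mean(0),np.linalg.norm(e,axis=1),np.degrees(np.arctan2(e[:,1],e[:,0]))%90)
a=np.array([ray(P,p,.139) for p in [(247,249),(401,249),(393,383),(254,384)]]);x,r=tcp();print("block rel tcp (tool)",r.inv().apply(a.mean(0)-x))
goto([*X.mean(0)[:2],.0213],61.9)
```

```text
[0.43078382 0.00679149 0.01      ] [0.09173756 0.09231716 0.09152983] [61.6838042  61.10519892 60.77027406]
block rel tcp (tool) [ 0.00021033  0.00058232 -0.00508025]
shift [7.020e-02 1.000e-04 1.126e-01]
turn [ 0.01 -0.01  1.67]
turn [ 1.0000e-02  1.0000e-02 -1.7833e+02]
```

{"op": "jog_arm", "data": {
  "deltas": [
    [[0.025,0,0],[0,0,2]],
    [[0.055,0,0.0],[0,0,2]],
    [[0.07,0,0.02],[0,0,2]],
    [[0.07,0,0.05],[0,0,2]],
    [[0.07,0,0.075],[0,0,2]],
    [[0.07,0,0.093],[0,0,2]],
    [[0.07,0,0.103],[0,0,2]],
    [[0.07,0,0.108],[0,0,2]],
    [[0.07,0,0.109],[0,0,2]],
    [[0.07,0,0.109],[0,0,2]],
    [[0.07,0,0.109],[0,0,2]]
  ]
}}

```text
clock: 20.55
ee_pos: [0.4309, 0.0059, 0.0257]
tcp_rot: [0.773, 3.044, -0.0]
contact_force: [-0.7, 0.1, -6.4]
gripper_width: 0.0584
gripper_force: 67.1
```

{"op": "jog_arm", "data": {
  "deltas": [
    [[0,0,0.001],[0,0,0]],
    [[0,0,0.002],[0,0,0]],
    [[0,0,0.0025],[0,0,0]],
    [[0,0,0.0025],[0,0,0]],
    [[0,0,0.0025],[0,0,0]]
  ]
}}

```text
clock: 21.05
ee_pos: [0.4304, 0.0059, 0.0225]
tcp_rot: [-0.773, -3.045, 0.0]
contact_force: [0.2, 0.3, -6.6]
gripper_width: 0.0587
gripper_force: 67.1
```

{"op": "jog_arm", "data": {
  "deltas": [
    [[0,0,0.0008],[0,0,0]],
    [[0,0,0.0014],[0,0,0]],
    [[0,0,0.0014],[0,0,0]],
    [[0,0,0.0014],[0,0,0]]
  ]
}}

```text
clock: 21.45
ee_pos: [0.4305, 0.006, 0.0213]
tcp_rot: [0.773, 3.045, -0.0]
contact_force: [-1.8, 1.0, -1.1]
gripper_width: 0.0584
gripper_force: 67.8
```

{"op": "jog_arm", "data": {
  "deltas": [
    [[0,0,0],[0,0,0]],
    [[0,0,0],[0,0,0]],
    [[0,0,0],[0,0,0]],
    [[0,0,0],[0,0,0]],
    [[0,0,-0.01],[0,0,0]],
    [[0,0,-0.04],[0,0,0]],
    [[0,0,-0.08],[0,0,0]],
    [[0,0,-0.12],[0,0,0]],
    [[0,0,-0.135],[0,0,0]],
    [[0,0,-0.135],[0,0,0]]
  ],
  "gripper": 0
}}

```text
clock: 22.45
ee_pos: [0.4314, 0.0058, 0.1587]
tcp_rot: [0.771, 3.04, -0.0]
contact_force: [-0.4, 0.1, -0.4]
gripper_width: 0.0853
gripper_force: 0.0
```

Run:
```python
from h import *
P,I=snap("w10");print(tcp()[0]);h=cv2.cvtColor(I,cv2.COLOR_BGR2HSV)
m=(h[...,1]<60)&(h[...,2]>60);m[285:]=0;m[:,:225]=0;m[:,425:]=0
n,l,st,c=cv2.connectedComponentsWithStats(m.astype(np.uint8));i=1+np.argmax(st[1:,4])
q=cv2.approxPolyDP(max(cv2.findContours((l==i).astype(np.uint8),0,2)[0],key=len),6,True)[:,0];print(st[i],q.tolist())
for p in q: print(ray(P,p,.026)-ray(P,c[i],.026),end=" ")
print(ray(P,c[i],.026));goto([.638,.119,.156],-12.9)
```

```text
[0.43063212 0.00593791 0.15687347]
[ 284  194   77   75 5599] [[287, 194], [286, 267], [358, 268], [359, 195]]
[-0.03835529 -0.00997716  0.        ] [ 0.01265329 -0.04040879  0.        ] [0.04132554 0.01067509 0.        ] [-0.01137963  0.03821957  0.        ] [0.42827128 0.00734068 0.026     ]
shift [-0.1283  0.1983  0.0012]
turn [ 0.1   0.08 74.42]
turn [-9.0000e-02  1.1000e-01 -1.0558e+02]
```

{"op": "jog_arm", "data": {
  "deltas": [
    [[-0.01,0.015,0],[0,0,6]],
    [[-0.025,0.04,0],[0,0,14]],
    [[-0.04,0.065,0],[0,0,22]],
    [[-0.056,0.09,0],[0,0,30]],
    [[-0.072,0.115,0],[0,0,38]],
    [[-0.09,0.14,0],[0,0,46]],
    [[-0.105,0.165,0],[0,0,54]],
    [[-0.12,0.185,0],[0,0,62]],
    [[-0.128,0.198,0],[0,0,70]],
    [[-0.128,0.198,0],[0,0,74.4]],
    [[-0.128,0.198,0],[0,0,74.4]],
    [[-0.128,0.198,0],[0,0,74.4]]
  ]
}}

```text
clock: 23.7
ee_pos: [0.6369, 0.1188, 0.1549]
tcp_rot: [-2.454, -1.96, 0.003]
contact_force: [-0.2, 0.3, -0.2]
gripper_width: 0.0857
gripper_force: 0.0
```

Run:
```python
from h import *
P,I=snap("w11");print(tcp()[0]);h=cv2.cvtColor(I,cv2.COLOR_BGR2HSV)
m=(h[...,0]>50)&(h[...,0]<90)&(h[...,1]>70)&(h[...,2]>75)
n,l,st,c=cv2.connectedComponentsWithStats(m.astype(np.uint8));i=1+np.argmax(st[1:,4])
q=cv2.approxPolyDP(max(cv2.findContours((l==i).astype(np.uint8),0,2)[0],key=len),6,True)[:,0];print(st[i],q.tolist())
if len(q)==4:
    X=np.array([ray(P,p,.03) for p in q]);e=np.diff(np.r_[X,X[:1]],axis=0);print(X.mean(0),np.linalg.norm(e,axis=1),np.degrees(np.arctan2(e[:,1],e[:,0]))%90)
    goto([*X.mean(0)[:2],.0135],-12.9)
```

```text
[0.6369763  0.11878899 0.15530988]
[  284   135    88   189 15518] [[284, 135], [289, 323], [364, 323], [371, 136]]
[0.63899139 0.11943167 0.03      ] [0.14847656 0.06195215 0.14774096 0.06198019] [77.16889394 77.33262393 77.15890111 76.65253693]
shift [0.0011 0.002  0.1418]
turn [-0.08  0.02  0.12]
turn [-3.0000e-02 -1.3000e-01 -1.7988e+02]
```

View pics/w11.png

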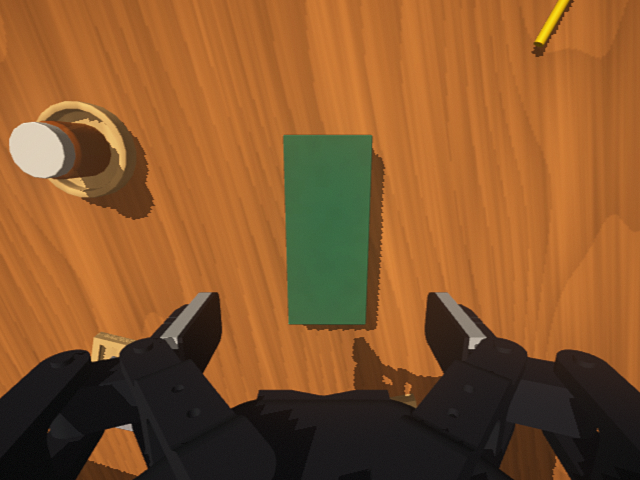

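The tin is clear: top corners (284,135), (371,136), (364,323), (289,323), square to the jaws and centred at column 327. I go down on it.

{"op": "jog_arm", "data": {
  "deltas": [
    [[0.001,0.002,0.02],[0,0,0.2]],
    [[0.001,0.002,0.06],[0,0,0.2]],
    [[0.001,0.002,0.095],[0,0,0.2]],
    [[0.001,0.002,0.122],[0,0,0.2]],
    [[0.001,0.002,0.136],[0,0,0.2]],
    [[0.001,0.002,0.141],[0,0,0.2]],
    [[0.001,0.002,0.141],[0,0,0.2]],
    [[0.001,0.002,0.141],[0,0,0.2]]
  ]
}}

```text
clock: 24.55
ee_pos: [0.6404, 0.1194, 0.0166]
tcp_rot: [2.459, 1.953, 0.003]
contact_force: [-0.1, 0.1, 1.2]
gripper_width: 0.0853
gripper_force: 0.0
```

{"op": "jog_arm", "data": {
  "deltas": [
    [[0,0,0],[0,0,0]],
    [[0,0,0],[0,0,0]],
    [[0,0,0],[0,0,0]],
    [[0,0,0],[0,0,0]],
    [[0,0,0],[0,0,0]],
    [[0,0,0],[0,0,0]],
    [[0,0,0],[0,0,0]]
  ],
  "gripper": 0.6
}}

```text
clock: 25.25
ee_pos: [0.6401, 0.1195, 0.0165]
tcp_rot: [2.459, 1.953, 0.002]
contact_force: [-1.3, 0.3, 6.2]
gripper_width: 0.0629
gripper_force: 67.7
```

Run:
```python
from h import *
x,r=tcp();print(x,r.as_matrix()[:2,:2]);goto([.635,-.153,.1],-1.5)
```

```text
[0.64013957 0.11946613 0.01648932] [[ 0.22627071  0.97406278]
 [ 0.97406439 -0.22627101]]
shift [-0.2665  0.0568 -0.0835]
turn [ 1.000e-01 -1.000e-02 -1.158e+01]
turn [-2.0000e-02 -1.5000e-01  1.6842e+02]
```

Run:
```python
from h import *
def rep(n,P,c,z=.01):
    X=np.array([ray(P,p,z) for p in c]);e=np.diff(X,axis=0);print(n,np.round(X,4)[:,:2].tolist(),np.linalg.norm(e,axis=1).round(4),(np.degrees(np.arctan2(e[:,1],e[:,0]))%90).round(1))
rep("w6 end",load("w6"),[(552,217),(582,307)]); rep("w1 end",load("w1"),[(229,264),(246,333)])
rep("w2 long far",{**load("w1")} if 0 else load("w5"),[(2,345),(152,263)])
I=cv2.imread("pics/top0.png");h=cv2.cvtColor(I,cv2.COLOR_BGR2HSV);roi=h[190:250,325:425];print(h[220,373],h[175,373])
L=cv2.GaussianBlur(I[...,1],(3,3),0);t=(int(L[220,373])+int(L[175,373]))/2
m=(L>t).astype(np.uint8);m[:190]=0;m[250:]=0;m[:,:325]=0;m[:,425:]=0
m=cv2.morphologyEx(m,cv2.MORPH_CLOSE,np.ones((7,7)))
n,l,st,c=cv2.connectedComponentsWithStats(m);i=1+np.argmax(st[1:,4]);b=cv2.minAreaRect(np.argwhere(l==i)[:,::-1].astype(np.float32));print(st[i],b)
P=camera_params("top");rep("top",P,cv2.boxPoints(b));print(ray(P,b[0],.01))
```

```text
w6 end [[0.5891, -0.0597], [0.6842, -0.0615]] [0.0951] [88.9]
w1 end [[0.5902, -0.0513], [0.686, -0.0615]] [0.0964] [83.9]
w2 long far [[0.592, -0.2391], [0.5909, -0.0563]] [0.1828] [0.3]
[ 18 113 147] [ 13 151 132]
[ 337  200   71   39 2573] ((372.4805908203125, 219.58267211914062), (70.16104125976562, 36.979461669921875), 1.9091525077819824)
top [[0.5902, -0.0589], [0.6889, -0.062], [0.6838, -0.2454], [0.5853, -0.2401]] [0.0988 0.1835 0.0986] [88.2 88.4 86.9]
[ 0.63674254 -0.15170481  0.01      ]
```

{"op": "jog_arm", "data": {
  "deltas": [
    [[0,0,-0.005],[0,0,0]],
    [[0,0,-0.02],[0,0,0]],
    [[0,0,-0.045],[0,0,0]],
    [[-0.02,0.005,-0.07],[0,0,-2]],
    [[-0.05,0.01,-0.08],[0,0,-5]],
    [[-0.08,0.017,-0.08],[0,0,-8]],
    [[-0.11,0.023,-0.08],[0,0,-11]],
    [[-0.13,0.028,-0.08],[0,0,-11.6]],
    [[-0.133,0.028,-0.08],[0,0,-11.6]],
    [[-0.133,0.028,-0.08],[0,0,-11.6]],
    [[-0.133,0.028,-0.08],[0,0,-11.6]]
  ]
}}

```text
clock: 26.35
ee_pos: [0.6367, -0.0154, 0.0955]
tcp_rot: [-2.249, -2.193, -0.0]
contact_force: [-0.4, 0.4, -3.8]
gripper_width: 0.0632
gripper_force: 66.8
```

Run:
```python
from h import *
goto([.6365,-.1515,.0225],-.8)
```

```text
shift [-0.1361  0.0032  0.073 ]
turn [ 0.01 -0.02 -0.65]
turn [-2.0000e-02 -1.0000e-02  1.7935e+02]
```

{"op": "jog_arm", "data": {
  "deltas": [
    [[-0.03,0.001,0],[0,0,-0.6]],
    [[-0.07,0.002,0],[0,0,-0.6]],
    [[-0.11,0.003,0],[0,0,-0.6]],
    [[-0.132,0.003,0.0],[0,0,-0.6]],
    [[-0.136,0.003,0.015],[0,0,-0.6]],
    [[-0.136,0.003,0.035],[0,0,-0.6]],
    [[-0.136,0.003,0.052],[0,0,-0.6]],
    [[-0.136,0.003,0.062],[0,0,-0.6]],
    [[-0.136,0.003,0.068],[0,0,-0.6]],
    [[-0.136,0.003,0.069],[0,0,-0.6]],
    [[-0.136,0.003,0.069],[0,0,-0.6]],
    [[-0.136,0.003,0.069],[0,0,-0.6]]
  ]
}}

```text
clock: 27.55
ee_pos: [0.6366, -0.1525, 0.027]
tcp_rot: [2.238, 2.203, 0.001]
contact_force: [-0.4, -0.0, -2.4]
gripper_width: 0.0627
gripper_force: 66.8
```

{"op": "jog_arm", "data": {
  "deltas": [
    [[0,0,0.001],[0,0,0]],
    [[0,0,0.002],[0,0,0]],
    [[0,0,0.0025],[0,0,0]],
    [[0,0,0.0025],[0,0,0]],
    [[0,0,0.0025],[0,0,0]]
  ]
}}

```text
clock: 28.05
ee_pos: [0.6362, -0.1525, 0.0237]
tcp_rot: [-2.239, -2.204, 0.0]
contact_force: [-0.8, -0.4, -3.4]
gripper_width: 0.063
gripper_force: 66.8
```

{"op": "jog_arm", "data": {
  "deltas": [
    [[0,0,0.0008],[0,0,0]],
    [[0,0,0.0014],[0,0,0]],
    [[0,0,0.0014],[0,0,0]],
    [[0,0,0.0014],[0,0,0]]
  ]
}}

```text
clock: 28.45
ee_pos: [0.6362, -0.1525, 0.0226]
tcp_rot: [2.238, 2.204, 0.0]
contact_force: [-2.1, 0.5, 0.9]
gripper_width: 0.0626
gripper_force: 67.2
```

{"op": "jog_arm", "data": {
  "deltas": [
    [[0,0,0],[0,0,0]],
    [[0,0,0],[0,0,0]],
    [[0,0,0],[0,0,0]],
    [[0,0,0],[0,0,0]],
    [[0,0,-0.01],[0,0,0]],
    [[0,0,-0.04],[0,0,0]],
    [[0,0,-0.08],[0,0,0]],
    [[0,0,-0.12],[0,0,0]],
    [[0,0,-0.16],[0,0,0]],
    [[0,0,-0.2],[0,0,0]],
    [[0,0,-0.22],[0,0,0]],
    [[0,0,-0.22],[0,0,0]]
  ],
  "gripper": 0
}}

```text
clock: 29.65
ee_pos: [0.637, -0.1528, 0.2466]
tcp_rot: [2.234, 2.2, 0.004]
contact_force: [-0.5, 0.3, -0.7]
gripper_width: 0.085
gripper_force: 0.0
```

{"op": "jog_arm", "data": {
  "deltas": [
    [[0.02,0,0],[0,0,0]],
    [[0.06,0,0],[0,0,0]],
    [[0.1,0,0],[0,0,0]],
    [[0.14,0,0],[0,0,0]],
    [[0.15,0,0],[0,0,0]],
    [[0.15,0,0],[0,0,0]],
    [[0.15,0,0],[0,0,0]]
  ]
}}

```text
clock: 30.35
ee_pos: [0.6383, -0.0029, 0.2415]
tcp_rot: [-2.238, -2.203, 0.002]
contact_force: [0.7, -0.1, 0.3]
gripper_width: 0.0856
gripper_force: 0.0
```

Run:
```python
from h import *
P,I=snap("w12");T=read_camera("scene")[:,:,::-1];cv2.imwrite("pics/s1.png",T)
a=cv2.resize(T[130:330,100:500],(800,400));b=cv2.resize(I,(266,200));
cv2.imwrite("pics/fin.png",np.vstack([a,np.hstack([b,cv2.resize(read_camera("top")[:,:,::-1][150:350,170:470],(534,200))])]))
print(sense()["contact_force"],tcp()[0])
```

```text
[-0.43630338 -0.05062861  0.44241427] [ 0.63846858 -0.00373939  0.24188878]
```

View pics/fin.png

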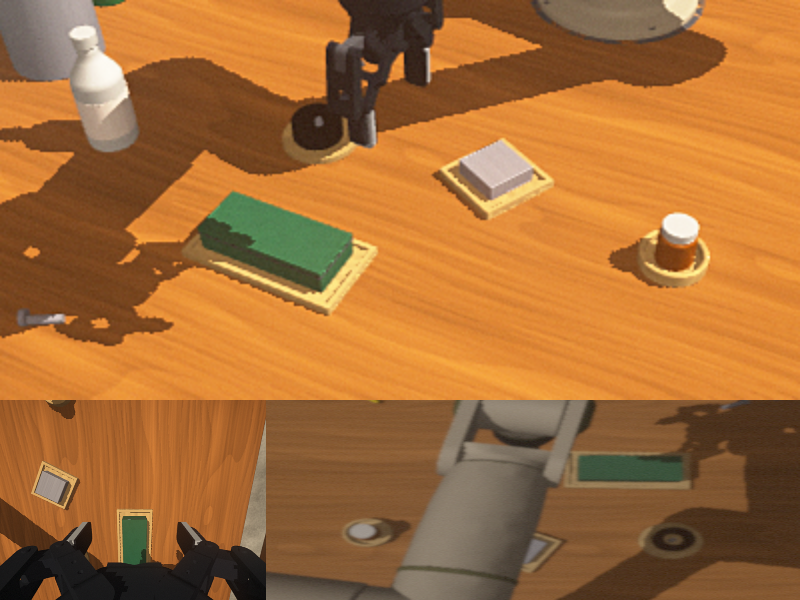

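The final montage shows all four seated. The tin is flat in the long tray (275,240), the block in the square tray (496,170), the roll on the spindle (318,128) and the jar in the cup (677,245). The gripper is clear and the bottle is untouched.

```bash
python3 -c "
from rig import *
print(hand_in())"
```

```text
the job is handed in; nothing more can be done
None
```

The pile is apart and the job is handed in at about 30 s: jar in the cup, roll over the spindle, block in the square tray and tin in the long tray, all seated in the last pictures, with the hammer and bottle never touched.

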